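# Clamp the album cover and drive the punch pin

### The arm

A 6-joint arm with a two-finger parallel gripper is mounted at the origin on the work surface. World frame = base frame: x ahead of the robot, y to its left, z up, the work surface at z = 0. Lengths are in m, angles in degrees, forces in N, time in s.
With the tool pointing down it reaches from about 0.325 to 0.85 m from the base axis. Payload 15.5 kg.
Tool frame: the origin (TCP) lies midway between the tips of the shut fingers; the grasp point (between the pads) lies 19 mm behind it (r.grip_depth is the distance from the TCP to the grasp point, in m); x points along the fingers, z is the direction in which the jaws open and shut, and the axes are right-handed (so a half turn about x gives the same grasp; the last joint's range is limited). The gripper opens to 91 mm and grips with 3 to 60 N. Pads are 32 mm wide; open, the fingers measure 118 mm over their backs; the gripper's body (76 mm by 178 mm) begins 60 mm behind the grasp point.
Start: joints at [-73.711, 28.281, 77.091, -0, 74.628, -5.472], TCP at [0.232, -0.58, 0.214] pointing down, gripper open.
Joint ranges: [-166.48, 166.48], [-47.26, 123.95], [12.59, 153.08], [-70.14, 250.14], [6.76, 159.57], [-176.63, 176.63]. Speed limits (degrees/s): [108.29, 108.29, 147.25, 172.46, 172.46, 172.46].

### API

Orientations are given as [roll, pitch, yaw] about the fixed x, y, z axes, in that order (R = Rz(yaw) Ry(pitch) Rx(roll)).
In Python, from plant import status, imaging, r, nets gives the robot as it stands. The module is installed in compiled form; this text tells all that it offers.
- The arm moves only by the tool drive_tool, never from a script. Its argument "commands" is a list of rows, each an object with "translation": the shift along the tool's x, y, z in cm, a list of three; "delta_rot": the turn, a rotation vector about the tool's x, y, z in degrees, a list of three. A call has 1 to 8 rows; each row is the pose to reach, as a shift and turn from the pose commanded when the call began, along the tool's axes at that moment; what a row does not reach only later rows make up. A row lasts 1/8 s, in which the tool goes at most 62.5 mm and 10.7 degrees, less where a joint would pass 70% of its speed; a pose out of reach is approached as far as the arm can. A call with a gripper value outside its range is refused whole. "hand" is the finger opening in cm, from 0 to 9.12, set as the call begins (left out, the last holds). The fingers move at their own pace and stop on an object; the grip force is fixed at half the most. Time passes only in rows, so rows that repeat a pose let the fingers close. It gives the time, the measured TCP pose, the force and the opening at its end, in the units of the state.
- status.observe(): the state, without advancing time (a new reading comes with each control period).
- imaging.camera(name): name is "scene" or "top"; returns the picture (384x512x3 uint8, red, green, blue); there is no depth.
- imaging.camera_model(name): a dict with "fx", "fy", "cx", "cy" (pixels), "R" (3x3) and "t" (3): a world point X has camera coordinates R X + t. Camera axes: x right, y down, z forward; pixel columns grow to the right and rows downward; lengths in m; the calibration is good to about 2 mm. A picture is of the moment at which its call begins. camera_model takes no time and is no camera call.
- r.finish_job(): hands the job in, once; it reports no verdict.
Trained networks look in the newest picture that a camera, given by its name, has taken for a name from the list of things; names that differ only in an ending like _2 or _b are one class to them, and where a whole thing is asked for, a point or a joint stands for the part that bears it (a point fixed in the world has none). Each returns a list of dicts, best first, with "score" (0 to 1); they miss things now and then, are a little off and sometimes report something else, mostly with a low value. They report only what shows in the picture. A call takes as long as a camera call. They do not tell look-alikes from the thing itself.
- nets.boxes_of(camera, label): "bbox" ([left, top, right, bottom] in pixels, round what is visible of it).
- nets.masks_of(camera, label): "mask" (384x512 bool, what is visible of it) and "bbox" ([left, top, right, bottom] in pixels, round what is visible of it).
- nets.spot_point(camera, label): "at" ([column, row] in pixels: a listed point, or the origin of a listed thing).
The state is a dict: "time_s": time; "joint_pos": joint angles; "qd": joint speeds; "tau": joint torques, N m; "position": TCP position; "ee_rot": TCP orientation; "contact_force": force on the tool from outside, world axes, zero at the start; "ft_torque": the same for the moment, N m; "grip_width": finger opening in m.
Only numpy, scipy, OpenCV 4.12 (cv2) and the standard library are available. Lean on these libraries where they do the work, as an engineer would, in place of code of your own. Each camera call takes 0.05 s, during which the arm holds its last target.

### The job

Finish the album cover in the binding press: push the clamp lever down with the hand until it clicks and stays down, then drive the sprung punch pin down with the wooden mallet, not with the hand, until it stays down too. Put the mallet back on the cork mat, standing upright on its striking face near the middle. Do not bump the press's lamp and leave the other things on the table where they are.

Things in the scene. Friction and masses are not known exactly. Their poses are not given: they have to be found in the camera images.
- press: the fixed binding press: grey bed 200 (x) x 240 (y) x 20 mm with a green album cover board on it (top at 29 mm). Origin at the centre of the bed's underside, on the table; x points from the lever's pad to its hinge (away from the robot), z up. In this frame the lever swings in the plane y = 50 mm about a hinge axis along y at x = 70, z = 75 mm; the pin stands upright at x = 0, y = -85 mm
- lever_pad (a point): centre of the upper face of the black pad (50 mm along the lever, 44 mm wide, 12 mm thick) at the free end of the steel clamp lever, 180 mm from the hinge axis and 10 mm above the lever's centre line. Its x axis points along the lever to the hinge, z out of the pad. Up, it is 148 mm above the table and slopes up towards the robot; latched, it is level at 85 mm
- lever (a joint): clamp lever angle, rad: 0 = up (rest), 0.36 = fully down. It is sprung up: about 2 N at the pad, rising sharply to about 11 N near 0.24 where it meets the detent; past about 0.32 it snaps down and is held at 0.36. Let go earlier it springs back up
- lamp_head (a point): centre of the underside of the press's lamp head, an aluminium bar 55 mm (press x) x 120 mm (press y) x 22 mm, 295 mm above the table, fixed over the lever pad (press x from -115 to -60 mm, y from -10 to 110 mm). A hand pointing straight down does not fit under it; one leaning back towards the robot by 30 to 45 degrees does
- lamp: the fixed lamp (post, arm and head); origin and axes are those of the press. Upright post 14 mm thick, 327 mm high, at press x = 85, y = 105 mm; its arm, 14 mm thick, runs above the lever at z = 320 mm to the head
- pin_top (a point): centre of the top face of the punch pin's round steel head (32 mm across, 10 mm thick), 106 mm above the table when up, 90 mm when down; z up. The pin's dark steel guide arm runs from it in press +x, top at 74 mm
- pin (a joint): punch pin travel, m: 0 = up (rest), 0.016 = fully down. It is sprung up: about 2 N, rising to about 8 N near 0.008 where it meets its detent; past about 0.013 it snaps down and is held at 0.016. Let go earlier it springs back up
- mallet: wooden mallet standing on a striking face on the cork mat: round head 44 mm across, 80 mm tall (axis = z), about 0.22 kg; round handle 19 mm thick, level along -x, its centre 34 mm above the lower face, its end 145 mm from the head's axis. Origin at the centre of the lower face. The head can be gripped from above across its sides (fingers either side of the handle)
- mat: fixed cork mat 100 x 100 x 6 mm on the table under the mallet; origin at the centre of its underside
- glasses_case: bystander: steel glasses case 160 x 62 x 42 mm, long axis x, origin under its centre
- mug: bystander: black mug, 84 mm across, 95 mm high, handle to its +y, origin under its centre
- tea_tin: bystander: metal tea tin, 76 mm across, 120 mm high, origin under its centre
- glue_jar: bystander: jar, 60 mm across, 85 mm high, origin under its centre
- tape_roll: bystander: roll of tape lying flat, 90 mm across, 24 mm high, origin under its centre
- marker: bystander: marker pen 140 x 16 x 16 mm lying along its x, origin under its centre
Not all that is in view belongs to the job. Of the things shaped like the mallet, the wooden one is meant.

How it is judged:
By the outcome, as a careful person would: the job done as asked, in the order asked, and still so for the second after the job is handed in, with the robot touching nothing.
It also fails if it takes over 70 s, if anything falls off the work surface, if the arm or the gripper's body presses on something with over 40 N, if the wrist force passes 120 N, or if a joint passes its speed limit or range.

## Working session

There is one attempt and no reset: what is moved stays moved. The work goes in short steps, Python scripts to look and compute and a tool call to move; the robot and the scene stay as the last step left them, time stands still between calls to the robot, and variables do not carry over. Pictures are saved under pics/ and viewed, and the job is handed in when it is done.

Besides the shell and the picture viewer there is one more tool, called after "Request:" as name(argument=value, ...) on one line, values as JSON. drive_tool: Moves the arm, as the interface text tells. Its arguments: {"type":"object","properties":{"commands":{"type":"array"},"hand":{"type":"number"}},"required":["commands"]}

```bash
mkdir -p pics
cat > h.py <<'E'
import numpy as np, cv2
from plant import status, imaging, r, nets
def snap(c,n):
    im=imaging.camera(c); cv2.imwrite(f'pics/{n}.png',cv2.resize(im[:,:,::-1],None,fx=1.5,fy=1.5)); return im
def ray(c,uv):
    m=imaging.camera_model(c);R=np.array(m['R']);t=np.array(m['t'])
    d=R.T@np.array([(uv[0]-m['cx'])/m['fx'],(uv[1]-m['cy'])/m['fy'],1.]);return -R.T@t,d
def atz(c,uv,z):
    o,d=ray(c,uv);return o+d*(z-o[2])/d[2]
def proj(c,X):
    m=imaging.camera_model(c);p=np.array(m['R'])@np.array(X)+np.array(m['t']);return np.array([m['fx']*p[0]/p[2]+m['cx'],m['fy']*p[1]/p[2]+m['cy']])
E
python3 - <<'E'
from h import *
s=status.observe();print(s)
for c in('scene','top'):
    snap(c,c+'0'); m=imaging.camera_model(c); print(c,-np.array(m['R']).T@np.array(m['t']),np.array(m['R'])[2])
    for l in ['press','lever_pad','lamp_head','pin_top','mallet','mat']:
        for q in nets.spot_point(c,l)[:3]:print(c,l,np.round(q['at'],1),round(q['score'],2))
E
```

```text
{'time_s': 0.0, 'joint_pos': array([-7.37095624e+01,  2.83145277e+01,  7.71281174e+01,  3.91835227e-04,
        7.46264816e+01, -5.47297288e+00]), 'qd': array([ 0.0784309 ,  0.07011759, -0.0226682 , -0.11578606, -0.01375706,
       -0.06477765]), 'tau': array([-1.95356952e-03, -8.78829432e+01, -3.81852579e+01,  7.05677737e-02,
        5.31031250e-02, -9.07337949e-05]), 'position': array([ 0.23162055, -0.58009045,  0.21333629]), 'ee_rot': array([174.21398232,  89.9308722 , 105.97728874]), 'contact_force': array([ 0.42051088, -0.66472325,  0.03584273]), 'ft_torque': array([-0.00616333,  0.00147348, -0.00364215]), 'grip_width': 0.09108605992236364}
scene [ 1.28265503 -0.64316082  1.07181411] [-0.57787844  0.48193671 -0.65863003]
scene press [290.1 264.5] 0.88
scene lever_pad [282.3 207.3] 0.73
scene lever_pad [231.6 222.6] 0.27
scene lamp_head [287.  175.2] 0.78
scene pin_top [269.2 257.6] 0.52
scene mallet [169.6 281.5] 0.75
scene mallet [114.5 242.6] 0.73
scene mat [173.4 280.9] 0.79
top [ 3.59725530e-01 -8.06884368e-04  1.30998412e+00] [ 0.09995736  0.00935281 -0.99494776]
top press [247.7 135.2] 0.81
top lever_pad [232.9 155.4] 0.63
top lever_pad [306.9 228.5] 0.51
top lamp_head [226.4 145.5] 0.56
top pin_top [278.  129.1] 0.63
top mallet [355.5 191.2] 0.58
top mat [354.4 191.7] 0.93
```

View pics/scene0.png

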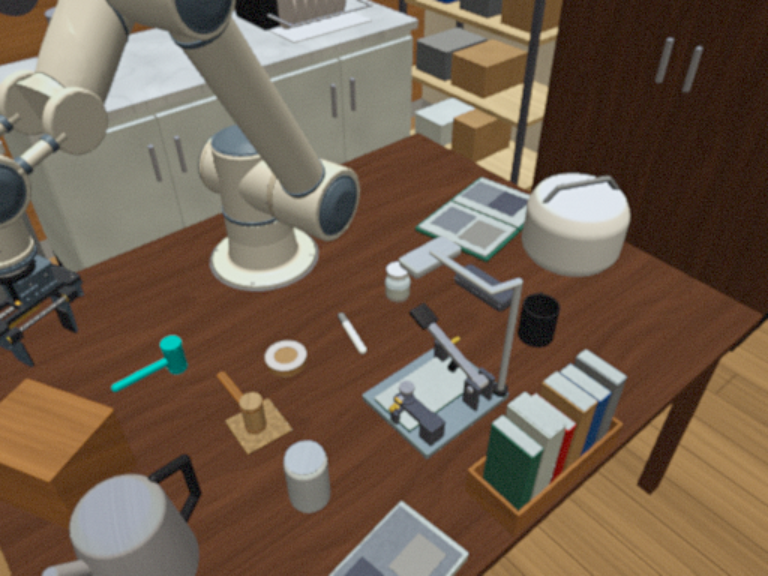

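View pics/top0.png

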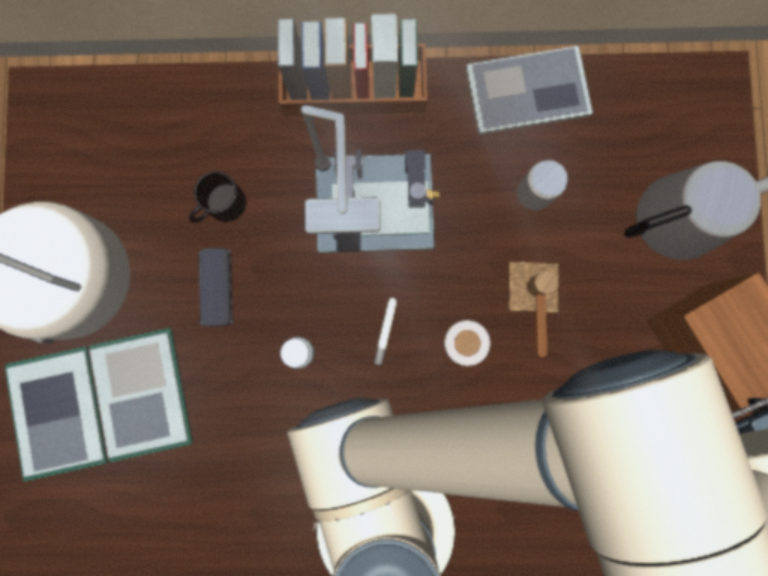

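```bash
cat > m.py <<'E'
from h import *
def tri(a,b):
    o1,d1=ray('scene',a);o2,d2=ray('top',b)
    A=np.stack([d1,-d2],1);s=np.linalg.lstsq(A,o2-o1,rcond=None)[0];p,q=o1+s[0]*d1,o2+s[1]*d2;return (p+q)/2,np.linalg.norm(p-q)
E
python3 - <<'E'
from m import *
np.set_printoptions(precision=4,suppress=True)
P=dict(press=([290.1,264.5],[247.7,135.2],0),pad=([282.3,207.3],[232.9,155.4],.148),lamp=([287,175.2],[226.4,145.5],.295),pin=([269.2,257.6],[278,129.1],.106),mallet=([169.6,281.5],[355.5,191.2],.006),mat=([173.4,280.9],[354.4,191.7],0))
for k,(a,b,z) in P.items(): print(k,atz('scene',a,z),atz('top',b,z),*tri(a,b))
E
```

```text
press [0.6612 0.0143 0.    ] [0.6635 0.0169 0.    ] [0.6623 0.0155 0.0005] 0.0034216445313324908
pad [0.5614 0.0648 0.148 ] [0.5726 0.0571 0.148 ] [0.5704 0.0563 0.1594] 0.0005053481748243017
lamp [0.5835 0.0557 0.295 ] [0.5705 0.0653 0.295 ] [0.573  0.0661 0.2833] 0.00011856281061634563
pin [ 0.6643 -0.0796  0.106 ] [ 0.6552 -0.0729  0.106 ] [ 0.6577 -0.0735  0.0957] 7.732787213281639e-05
mallet [ 0.4758 -0.3178  0.006 ] [ 0.4791 -0.3138  0.006 ] [ 0.4778 -0.3159  0.0065] 0.005107854556829352
mat [ 0.4768 -0.3058  0.    ] [ 0.4782 -0.3118  0.    ] [ 0.4789 -0.3089  0.0046] 0.004212629476989745
```

The pictures show the wooden mallet at scene (252,410) and top (543,285). The teal mallet is a look-alike. The press is at top (375,200), with the lamp head over the pad. I'll zoom in to refine the positions.

Run:
```python
from h import *
a=imaging.camera('top'); b=imaging.camera('scene')
np.save('top.npy',a);np.save('scene.npy',b)
def crop(im,x0,y0,x1,y1,f,n): cv2.imwrite(f'pics/{n}.png',cv2.resize(im[y0:y1,x0:x1,::-1],None,fx=f,fy=f,interpolation=cv2.INTER_CUBIC))
crop(a,195,65,305,175,5,'ctop')      # 
crop(b,235,160,355,310,4,'cscene')
crop(a,330,165,385,245,7,'cmt'); crop(b,135,240,205,310,7,'cms')
```

```text
(no output)
```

View pics/ctop.png

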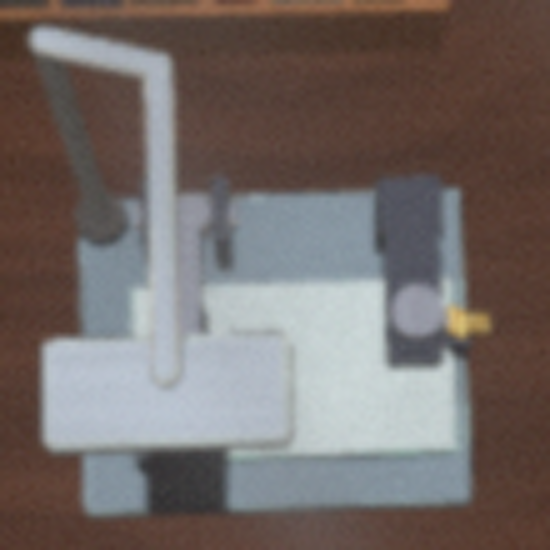

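View pics/cscene.png

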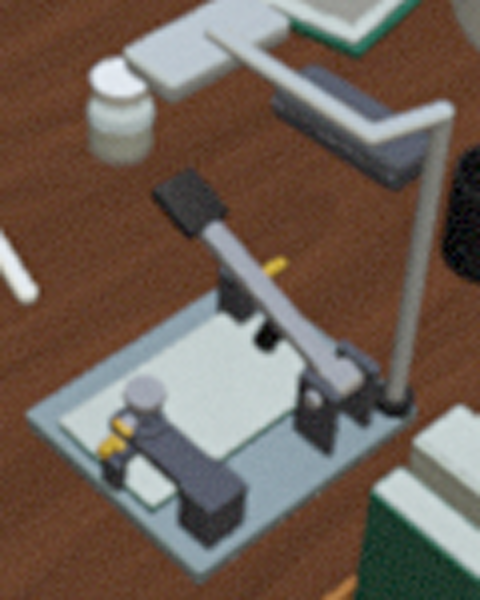

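View pics/cmt.png

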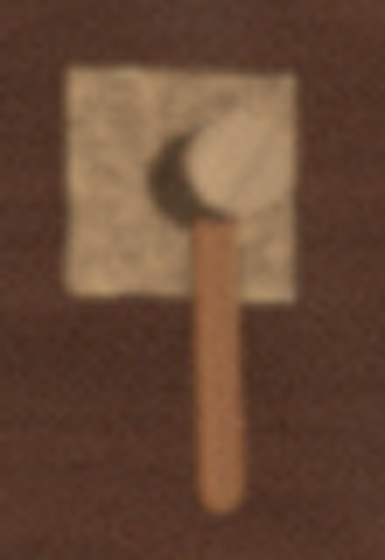

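View pics/cms.png

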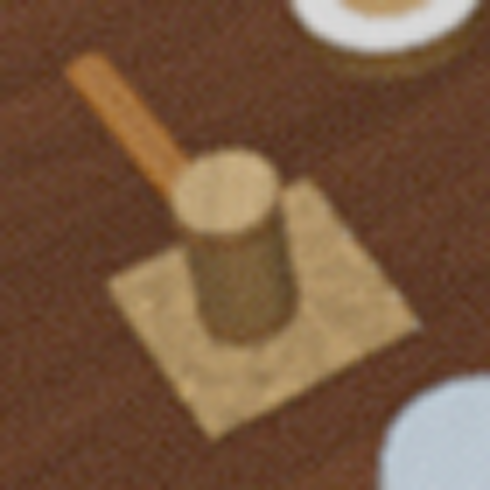

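```bash
cat > fit.py <<'E'
from m import *
from scipy.optimize import least_squares
np.set_printoptions(precision=4,suppress=True)
def u(p,f,x0,y0): return np.array([(p[0]+.5)/f-.5+x0,(p[1]+.5)/f-.5+y0])
T=lambda *p:('top',u(p,5,195,65)); S=lambda *p:('scene',u(p,4,235,160))
obs=[(T(80,197),(.1,.12,.02)),(T(462,188),(.1,-.12,.02)),(T(470,503),(-.1,-.12,.02)),(T(85,516),(-.1,.12,.02)),
(T(419,310),(0,-.085,.106)),(S(146,391),(0,-.085,.106)),(S(28,414),(-.1,-.12,.018)),(S(202,572),(.1,-.12,.018)),
(S(191,203),(-.105,.05,.148)),
(T(42,342),(-.06,.11,.317)),(T(293,335),(-.06,-.01,.317)),(T(295,442),(-.115,-.01,.317)),(T(46,450),(-.115,.11,.317))]
def W(p,X):
    c,s=np.cos(p[2]),np.sin(p[2]);return np.array([p[0]+c*X[0]-s*X[1],p[1]+s*X[0]+c*X[1],X[2]])
f=lambda p:np.concatenate([proj(o[0],W(p,X))-o[1] for o,X in obs])
s=least_squares(f,[.66,.015,0],loss='soft_l1');p=s.x;print('press',p[:2],np.degrees(p[2]));print(f(p).reshape(-1,2))
for n,X in dict(pad=(-.105,.05,.148),pin=(0,-.085,.106),hinge=(.07,.05,.075)).items():print(n,W(p,X))
# mallet
M=lambda *q:('top',u(q,7,330,165)); N=lambda *q:('scene',u(q,7,135,240))
print('mat corners',*[atz('top',M(*q)[1],.006) for q in((68,67),(297,73),(296,302),(67,297))])
print('mat corners sc',*[atz('scene',N(*q)[1],.006) for q in((107,283),(305,178),(418,326),(213,438))])
print('head top',atz('top',M(243,165)[1],.086),atz('scene',N(226,192)[1],.086),tri(N(226,192)[1],M(243,165)[1]))
print('handle end',atz('top',M(221,512)[1],.040),atz('scene',N(84,65)[1],.045))
E
python3 fit.py
```

```text
press [0.6618 0.0111] 1.0510509770316727
[[-0.5102  0.3988]
 [-0.4155 -0.7064]
 [ 0.8414 -0.6073]
 [ 0.1687 -0.3447]
 [-0.1393 -0.2424]
 [-0.6709 -0.9361]
 [-1.2366 -0.8129]
 [-0.8418 -0.1959]
 [-2.5633 -3.1922]
 [-0.132  -0.9353]
 [-0.351  -1.4091]
 [ 0.0812 -0.1947]
 [-0.3736  0.0691]]
pad [0.5559 0.0592 0.148 ]
pin [ 0.6633 -0.0738  0.106 ]
hinge [0.7308 0.0624 0.075 ]
mat corners [ 0.5333 -0.2658  0.006 ] [ 0.5287 -0.367   0.006 ] [ 0.4272 -0.3619  0.006 ] [ 0.4311 -0.2615  0.006 ]
mat corners sc [ 0.4317 -0.3612  0.006 ] [ 0.437  -0.2627  0.006 ] [ 0.5391 -0.2697  0.006 ] [ 0.532  -0.3678  0.006 ]
head top [ 0.4803 -0.3204  0.086 ] [ 0.4856 -0.3206  0.086 ] (array([ 0.4814, -0.3203,  0.0819]), np.float64(0.0027698229565126737))
handle end [ 0.3366 -0.3166  0.04  ] [ 0.3469 -0.3178  0.045 ]
```

```bash
cat > g.py <<'E'
from m import *
from scipy.spatial.transform import Rotation as Ro
np.set_printoptions(precision=4,suppress=True)
def Rn(lean=0,yaw=0,sg=1):
    t=np.radians(lean);x=np.array([np.sin(t),0,-np.cos(t)]);z=np.array([0,sg*1.,0]);y=np.cross(z,x)
    return Ro.from_euler('z',yaw,degrees=True)*Ro.from_matrix(np.stack([x,y,z],1))
def cur():
    s=status.observe();return s,np.array(s['position']),Ro.from_euler('xyz',s['ee_rot'],degrees=True)
def go(*tg,sg=1):
    s,p,R=cur();print('t',s['time_s'],'p',p,'q',s['joint_pos'],'F',s['contact_force'])
    print('tool axes x',R.as_matrix()[:,0],'z',R.as_matrix()[:,2])
    for q,lean,yaw in tg:
        d=R.inv()*Rn(lean,yaw,sg);print(q,lean,'-> tr cm',np.round(R.inv().apply(np.array(q)-p)*100,2),'rot',np.round(d.as_rotvec(degrees=True),1))
E
python3 - <<'E'
from g import *
s,p,R=cur();print(R.as_matrix())
for sg in(1,-1): go(((.42,.06,.30),0,0),((.35,-.3,.3),0,0),sg=sg)
E
```

```text
[[-0.      0.9287  0.3708]
 [-0.      0.3708 -0.9287]
 [-1.     -0.      0.    ]]
t 0.8 p [ 0.2317 -0.5805  0.2139] q [-73.7109  28.2814  77.0909  -0.0014  74.6274  -5.4729] F [ 0.0347  0.4457 -0.9333]
tool axes x [-0. -0. -1.] z [ 0.3708 -0.9287  0.    ]
(0.42, 0.06, 0.3) 0 -> tr cm [ -8.61  41.23 -52.5 ] rot [-158.2   -0.     0. ]
(0.35, -0.3, 0.3) 0 -> tr cm [ -8.61  21.38 -21.66] rot [-158.2   -0.     0. ]
t 0.8 p [ 0.2317 -0.5805  0.2139] q [-73.7109  28.2814  77.0909  -0.0014  74.6274  -5.4729] F [ 0.0347  0.4457 -0.9333]
tool axes x [-0. -0. -1.] z [ 0.3708 -0.9287  0.    ]
(0.42, 0.06, 0.3) 0 -> tr cm [ -8.61  41.23 -52.5 ] rot [21.8  0.   0. ]
(0.35, -0.3, 0.3) 0 -> tr cm [ -8.61  21.38 -21.66] rot [21.8  0.   0. ]
```

Request:
drive_tool(commands=[{"translation":[-6,8,-10],"delta_rot":[4,0,0]},{"translation":[-8.6,21,-27],"delta_rot":[10,0,0]},{"translation":[-8.6,41,-52.5],"delta_rot":[21.8,0,0]},{"translation":[-8.6,41,-52.5],"delta_rot":[21.8,0,0]},{"translation":[-8.6,41,-52.5],"delta_rot":[21.8,0,0]},{"translation":[-8.6,41,-52.5],"delta_rot":[21.8,0,0]},{"translation":[-8.6,41,-52.5],"delta_rot":[21.8,0,0]},{"translation":[-8.6,41,-52.5],"delta_rot":[21.8,0,0]}], hand=0)

```text
time_s: 1.8
position: [0.3691, -0.1079, 0.2854]
ee_rot: [69.4, 89.9, -20.6]
contact_force: [1.9, -1.4, -1.4]
grip_width: 0.0142
```

Request:
drive_tool(commands=[{"translation":[0,0,0],"delta_rot":[0,0,0]}])

```text
time_s: 1.92
position: [0.3696, -0.106, 0.2855]
ee_rot: [99.8, 89.9, 10.1]
contact_force: [1.2, -0.5, -0.2]
grip_width: 0.0042
```

```bash
python3 -c "
from g import *
go(((.42,.059,.30),0,0),((.45,.059,.24),45,0),((.50,.059,.20),45,0),sg=-1)"
```

```text
t 1.925 p [ 0.3696 -0.106   0.2855] q [-24.9551   3.7529 101.3493   0.04    74.8428  64.6966] F [ 1.1591 -0.49   -0.154 ]
tool axes x [ 0.0012  0.0002 -1.    ] z [ 0.0059 -1.     -0.0002]
(0.42, 0.059, 0.3) 0 -> tr cm [ -1.44   5.14 -16.47] rot [ 0.3 -0.  -0.1]
(0.45, 0.059, 0.24) 45 -> tr cm [  4.56   8.13 -16.45] rot [ 0.3 -0.1 44.9]
(0.5, 0.059, 0.2) 45 -> tr cm [  8.57  13.13 -16.42] rot [ 0.3 -0.1 44.9]
```

Request:
drive_tool(commands=[{"translation":[0,2,-6],"delta_rot":[0,0,5]},{"translation":[0,4,-12],"delta_rot":[0,0,15]},{"translation":[2,6,-16.4],"delta_rot":[0,0,25]},{"translation":[3,7,-16.4],"delta_rot":[0,0,35]},{"translation":[4.6,8,-16.4],"delta_rot":[0,0,45]},{"translation":[4.6,8,-16.4],"delta_rot":[0,0,45]},{"translation":[4.6,8,-16.4],"delta_rot":[0,0,45]},{"translation":[4.6,8,-16.4],"delta_rot":[0,0,45]}])

```text
time_s: 2.92
position: [0.4481, 0.0551, 0.2503]
ee_rot: [92.8, 46.9, 3.9]
contact_force: [0.5, 0.8, 0.3]
grip_width: 0.0007
```

```bash
python3 -c "
from g import *
go(((.50,.059,.20),45,1),((.52,.059,.18),45,1),((.571,.0595,.18),45,1),((.571,.0595,.16),45,1),sg=-1)
snap('scene','s1');snap('top','t1')"
```

```text
t 2.925 p [0.4481 0.0551 0.2503] q [ -5.8049  -0.2727 132.4584  52.2141   8.3676  33.753 ] F [0.4752 0.8058 0.2652]
tool axes x [ 0.6814  0.0463 -0.7305] z [ 0.0324 -0.9989 -0.0332]
(0.5, 0.059, 0.2) 45 -> tr cm [ 7.23  0.36 -0.05] rot [-0.7 -2.   2. ]
(0.52, 0.059, 0.18) 45 -> tr cm [10.05  0.46  0.08] rot [-0.7 -2.   2. ]
(0.571, 0.0595, 0.18) 45 -> tr cm [13.53  4.19  0.19] rot [-0.7 -2.   2. ]
(0.571, 0.0595, 0.16) 45 -> tr cm [14.99  2.83  0.26] rot [-0.7 -2.   2. ]
```

View pics/s1.png

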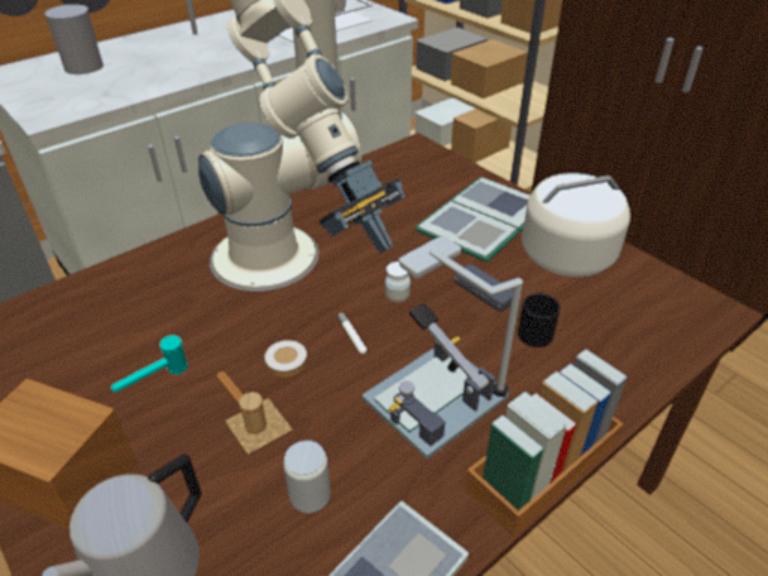

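The arm is posed clear of everything, left of the lamp in front of the lever, but joint 5 is at 8.4°, close to its limit. I'll reduce the lean to 40° as I go in.

```bash
python3 -c "
from g import *
go(((.46,.059,.23),40,1),((.50,.059,.19),40,1),sg=-1)"
```

```text
t 3.025 p [0.4479 0.0553 0.25  ] q [ -5.7923  -0.2537 132.4606  52.09     8.3904  33.9232] F [ 0.7733  0.0253 -0.2291]
tool axes x [ 0.6807  0.0467 -0.731 ] z [ 0.0321 -0.9989 -0.0339]
(0.46, 0.059, 0.23) 40 -> tr cm [ 2.3  -0.48 -0.27] rot [-0.7 -2.  -3. ]
(0.5, 0.059, 0.19) 40 -> tr cm [ 7.95 -0.28 -0.  ] rot [-0.7 -2.  -3. ]
```

Request:
drive_tool(commands=[{"translation":[1,0,0],"delta_rot":[0,0,-3]},{"translation":[3,0,0],"delta_rot":[0,0,-4]},{"translation":[5,0,0],"delta_rot":[0,0,-5]},{"translation":[7,0,0],"delta_rot":[0,0,-5]},{"translation":[7,0,0],"delta_rot":[0,0,-5]},{"translation":[7,0,0],"delta_rot":[0,0,-5]}])

```text
time_s: 3.78
position: [0.4954, 0.0582, 0.2011]
ee_rot: [93.3, 52.1, 4.6]
contact_force: [-0.7, 1.9, -0.2]
grip_width: 0.0004
```

```bash
python3 -c "
from g import *
go(((.50,.059,.19),40,1),((.53,.059,.173),40,1),((.567,.0595,.173),40,1),sg=-1)"
```

```text
t 3.775 p [0.4954 0.0582 0.2011] q [ -3.8935  10.2714 127.7188  49.9251   6.8327  36.8738] F [-0.7057  1.8894 -0.2282]
tool axes x [ 0.6124  0.0496 -0.789 ] z [ 0.0347 -0.9988 -0.0358]
(0.5, 0.059, 0.19) 40 -> tr cm [ 1.16 -0.32 -0.02] rot [-0.5 -2.2  2.2]
(0.53, 0.059, 0.173) 40 -> tr cm [4.33 1.01 0.14] rot [-0.5 -2.2  2.2]
(0.567, 0.0595, 0.173) 40 -> tr cm [6.6  3.93 0.22] rot [-0.5 -2.2  2.2]
```

```bash
python3 -c "
from g import *
go(((.50,.059,.20),40,12),((.50,.059,.20),42,20),((.5,.059,.2),50,20),((.5,.059,.2),55,20),((.5,.059,.2),53,6),sg=-1)"
```

```text
t 3.775 p [0.4954 0.0582 0.2011] q [ -3.8935  10.2714 127.7188  49.9251   6.8327  36.8738] F [-0.7057  1.8894 -0.2282]
tool axes x [ 0.6124  0.0496 -0.789 ] z [ 0.0347 -0.9988 -0.0358]
(0.5, 0.059, 0.2) 40 -> tr cm [ 0.37  0.3  -0.06] rot [-9.1  4.7  2. ]
(0.5, 0.059, 0.2) 42 -> tr cm [ 0.37  0.3  -0.06] rot [-15.1  10.    3.8]
(0.5, 0.059, 0.2) 50 -> tr cm [ 0.37  0.3  -0.06] rot [-14.4  11.   11.7]
(0.5, 0.059, 0.2) 55 -> tr cm [ 0.37  0.3  -0.06] rot [-13.9  11.7  16.7]
(0.5, 0.059, 0.2) 53 -> tr cm [ 0.37  0.3  -0.06] rot [-4.3  1.4 15.1]
```

Request:
drive_tool(commands=[{"translation":[0.4,0.3,0],"delta_rot":[-9,5,2]},{"translation":[0.4,0.3,0],"delta_rot":[-15,10,4]},{"translation":[0.4,0.3,0],"delta_rot":[-15,10,4]},{"translation":[0.4,0.3,0],"delta_rot":[-15,10,4]}])

```text
time_s: 4.28
position: [0.4985, 0.0595, 0.1988]
ee_rot: [90.4, 48.2, 19.9]
contact_force: [-1.0, 0.8, -0.0]
grip_width: 0.0007
```

```bash
python3 -c "
from g import *
go(((.5,.059,.2),50,20),((.5,.059,.2),55,20),((.5,.059,.2),53,6),sg=-1)"
```

```text
t 4.275 p [0.4985 0.0595 0.1988] q [-16.5448  12.7602 129.8158  86.0581  23.3457 -24.0942] F [-0.9557  0.7718 -0.01  ]
tool axes x [ 0.6267  0.2262 -0.7457] z [ 0.3345 -0.9424 -0.0048]
(0.5, 0.059, 0.2) 50 -> tr cm [-0.01  0.17  0.1 ] rot [-0.5  0.1  8.2]
(0.5, 0.059, 0.2) 55 -> tr cm [-0.01  0.17  0.1 ] rot [-0.5  0.2 13.2]
(0.5, 0.059, 0.2) 53 -> tr cm [-0.01  0.17  0.1 ] rot [  9.  -10.2  11.2]
```

Request:
drive_tool(commands=[{"translation":[0,0.1,0],"delta_rot":[0,0,6]},{"translation":[0,0.1,0],"delta_rot":[0,0,13]},{"translation":[0,0.1,0],"delta_rot":[3,-3,13]},{"translation":[0,0.1,0],"delta_rot":[6,-6,12]},{"translation":[0,0.1,0],"delta_rot":[9,-10,11]},{"translation":[0,0.1,0],"delta_rot":[9,-10,11]},{"translation":[0,0.1,0],"delta_rot":[9,-10,11]}])

```text
time_s: 5.15
position: [0.4995, 0.0614, 0.1996]
ee_rot: [90.3, 37.2, 6.3]
contact_force: [-0.1, -0.1, -0.4]
grip_width: 0.0005
```

```bash
python3 -c "
from g import *
go(((.5,.059,.19),53,6),((.53,.059,.18),53,3),((.57,.0595,.178),53,1),sg=-1)"
```

```text
t 5.15 p [0.4995 0.0614 0.1996] q [ -7.6873  20.6865 141.768  160.8045  35.9563 -82.5079] F [-0.0669 -0.095  -0.4441]
tool axes x [ 0.7916  0.088  -0.6046] z [ 0.1068 -0.9943 -0.0048]
(0.5, 0.059, 0.19) 53 -> tr cm [ 0.6  -0.75  0.25] rot [-0.1 -0.3  0.2]
(0.53, 0.059, 0.18) 53 -> tr cm [3.58 0.26 0.58] rot [ 1.7 -2.7  0.2]
(0.57, 0.0595, 0.178) 53 -> tr cm [6.87 2.51 0.95] rot [ 2.9 -4.3  0.2]
```

Request:
drive_tool(commands=[{"translation":[3.6,0.2,0.5],"delta_rot":[1,-2,0]},{"translation":[5,1.3,0.8],"delta_rot":[2.5,-4,0]},{"translation":[6.8,2.5,1],"delta_rot":[3,-4,0]},{"translation":[6.8,2.5,1],"delta_rot":[3,-4,0]},{"translation":[6.8,2.5,1],"delta_rot":[3,-4,0]}])

```text
time_s: 5.78
position: [0.5691, 0.0567, 0.1776]
ee_rot: [90.2, 37.3, 1.1]
contact_force: [0.6, 1.1, -1.3]
grip_width: 0.0002
```

```bash
python3 -c "
from g import *
go(((.568,.0595,.163),53,1),((.563,.0595,.13),53,1),((.558,.0595,.105),53,1),((.557,.0595,.097),53,1),sg=-1)
snap('scene','s2');snap('top','t2')"
```

```text
t 5.775 p [0.5691 0.0567 0.1776] q [ -1.6101  26.0838 133.3557 176.0091  32.1736 -88.0709] F [ 0.6079  1.11   -1.2546]
tool axes x [ 0.7954  0.0147 -0.606 ] z [ 0.0167 -0.9999 -0.0023]
(0.568, 0.0595, 0.163) 53 -> tr cm [ 0.8  -1.22 -0.28] rot [-0.1 -0.   0.3]
(0.563, 0.0595, 0.13) 53 -> tr cm [ 2.41 -4.15 -0.28] rot [-0.1 -0.   0.3]
(0.558, 0.0595, 0.105) 53 -> tr cm [ 3.52 -6.44 -0.28] rot [-0.1 -0.   0.3]
(0.557, 0.0595, 0.097) 53 -> tr cm [ 3.93 -7.14 -0.28] rot [-0.1 -0.   0.3]
```

View pics/s2.png

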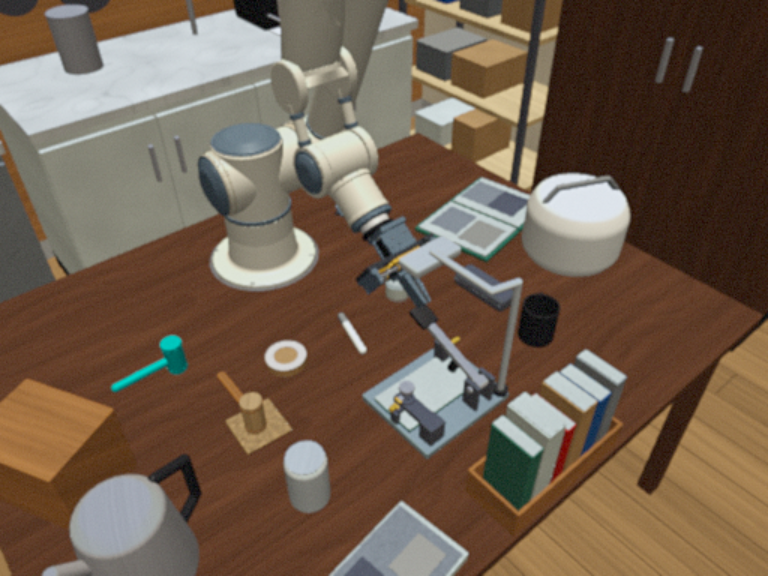

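The fingertips sit above the black pad at (425,310), under the lamp. Pushing down now.

Request:
drive_tool(commands=[{"translation":[0.8,-1.2,-0.2],"delta_rot":[0,0,0]},{"translation":[1.6,-2.7,-0.2],"delta_rot":[0,0,0]},{"translation":[2.4,-4.1,-0.2],"delta_rot":[0,0,0]},{"translation":[2.4,-4.1,-0.2],"delta_rot":[0,0,0]}])

```text
time_s: 6.38
position: [0.5633, 0.0588, 0.1292]
ee_rot: [90.2, 37.4, 1.0]
contact_force: [0.1, -0.2, 1.7]
grip_width: 0.0005
```

```bash
python3 -c "
from g import *
go(((.56,.0595,.11),53,1),((.558,.0595,.105),53,1),((.557,.0595,.097),53,1),((.557,.0595,.095),53,1),sg=-1)"
```

```text
t 6.375 p [0.5633 0.0588 0.1292] q [ -1.1871  35.9369 136.7758 177.5168  45.292  -89.4357] F [ 0.108  -0.1709  1.7453]
tool axes x [ 0.794   0.0143 -0.6077] z [ 0.0163 -0.9999 -0.0023]
(0.56, 0.0595, 0.11) 53 -> tr cm [ 0.91 -1.72 -0.07] rot [-0.1 -0.   0.4]
(0.558, 0.0595, 0.105) 53 -> tr cm [ 1.06 -2.24 -0.07] rot [-0.1 -0.   0.4]
(0.557, 0.0595, 0.097) 53 -> tr cm [ 1.46 -2.94 -0.07] rot [-0.1 -0.   0.4]
(0.557, 0.0595, 0.095) 53 -> tr cm [ 1.58 -3.1  -0.07] rot [-0.1 -0.   0.4]
```

Contact reads about 2 N, as expected. I'll keep pushing.

Request:
drive_tool(commands=[{"translation":[0.5,-1.0,-0.1],"delta_rot":[0,0,0]},{"translation":[0.9,-1.8,-0.1],"delta_rot":[0,0,0]},{"translation":[1.2,-2.3,-0.1],"delta_rot":[0,0,0]},{"translation":[1.2,-2.3,-0.1],"delta_rot":[0,0,0]}])

```text
time_s: 6.88
position: [0.5594, 0.0598, 0.1048]
ee_rot: [90.2, 37.3, 1.0]
contact_force: [0.2, -1.1, 0.0]
grip_width: 0.0004
```

Request:
drive_tool(commands=[{"translation":[0.2,-0.4,0],"delta_rot":[0,0,0]},{"translation":[0.3,-0.6,0],"delta_rot":[0,0,0]}])

```text
time_s: 7.12
position: [0.5583, 0.0599, 0.0982]
ee_rot: [90.1, 37.3, 1.0]
contact_force: [0.4, 0.2, 4.6]
grip_width: 0.0008
```

```bash
python3 -c "
from g import *
go(((.557,.0595,.095),53,1),sg=-1)"
```

```text
t 7.125 p [0.5583 0.0599 0.0982] q [ -0.9814  43.1949 138.8787 178.0492  54.7937 -89.9509] F [0.3633 0.1524 4.5851]
tool axes x [ 0.7956  0.0142 -0.6057] z [ 0.0164 -0.9999 -0.0019]
(0.557, 0.0595, 0.095) 53 -> tr cm [ 0.09 -0.33  0.03] rot [-0.1 -0.   0.3]
```

Request:
drive_tool(commands=[{"translation":[-1,0.5,0],"delta_rot":[0,0,0]},{"translation":[-4,0.5,0],"delta_rot":[0,0,0]},{"translation":[-9,0.5,0],"delta_rot":[0,0,0]},{"translation":[-12,0.5,0],"delta_rot":[0,0,0]},{"translation":[-12,0.5,0],"delta_rot":[0,0,0]}])

```text
time_s: 7.75
position: [0.464, 0.0582, 0.1763]
ee_rot: [90.1, 37.3, 1.0]
contact_force: [-0.2, 0.2, -0.3]
grip_width: 0.0003
```

```bash
python3 -c "
from g import *
snap('scene','s3')
go(((.5,.059,.2),55,20),((.5,.059,.2),42,20),((.48,.05,.22),38,12),((.48,.05,.23),20,6),sg=-1)"
```

```text
t 7.8 p [0.4655 0.0581 0.1758] q [ -1.9914  29.6857 149.5622 176.9724  52.0256 -89.8195] F [ 0.181   0.1493 -0.508 ]
tool axes x [ 0.7962  0.014  -0.6049] z [ 0.0162 -0.9999 -0.0018]
(0.5, 0.059, 0.2) 55 -> tr cm [ 1.29  4.02 -0.03] rot [-11.3  15.3   2.2]
(0.5, 0.059, 0.2) 42 -> tr cm [ 1.29  4.02 -0.03] rot [-13.   14.  -10.7]
(0.48, 0.05, 0.22) 38 -> tr cm [-1.53  4.39  0.83] rot [ -7.9   7.8 -14.7]
(0.48, 0.05, 0.23) 20 -> tr cm [-2.13  5.19  0.83] rot [ -4.2   3.  -32.8]
```

View pics/s3.png

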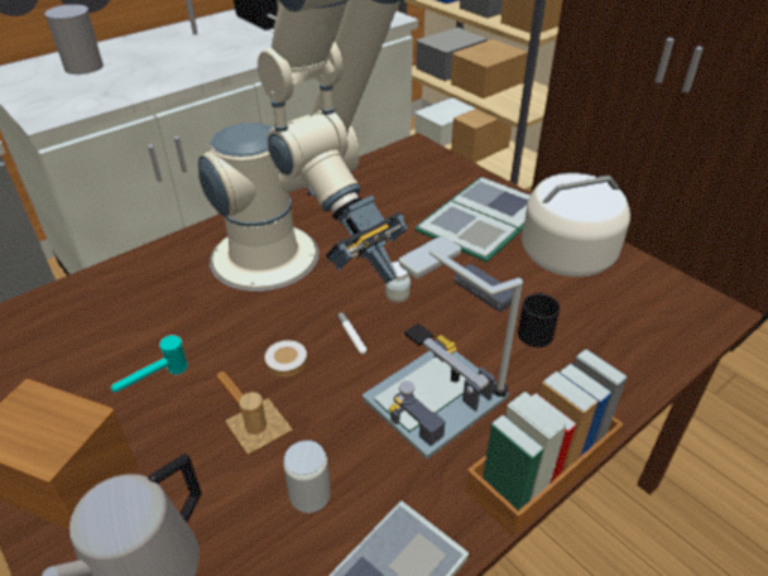

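The lever is now level (pad at (418,335)) and stays down with the hand away. I'll move toward the mallet and straighten the wrist on the way.

```bash
python3 -c "
from g import *
go(((.48,-.04,.24),50,5),((.48,-.12,.27),45,5),((.48,-.18,.27),20,2),((.48,-.25,.25),0,0),sg=-1)"
```

```text
t 7.8 p [0.4655 0.0581 0.1758] q [ -1.9914  29.6857 149.5622 176.9724  52.0256 -89.8195] F [ 0.181   0.1493 -0.508 ]
tool axes x [ 0.7962  0.014  -0.6049] z [ 0.0162 -0.9999 -0.0018]
(0.48, -0.04, 0.24) 50 -> tr cm [-2.86  5.91  9.83] rot [-2.6  3.1 -2.8]
(0.48, -0.12, 0.27) 45 -> tr cm [-4.79  8.23 17.82] rot [-2.8  3.  -7.8]
(0.48, -0.18, 0.27) 20 -> tr cm [-4.87  8.18 23.82] rot [ -0.9   0.6 -32.8]
(0.48, -0.25, 0.25) 0 -> tr cm [-3.76  6.53 30.82] rot [  0.8  -0.5 -52.8]
```

Request:
drive_tool(commands=[{"translation":[-1.5,3,5],"delta_rot":[-1,1,-1]},{"translation":[-3,6,10],"delta_rot":[-2.5,3,-3]},{"translation":[-4,7,14],"delta_rot":[-2.5,3,-6]},{"translation":[-5,8.2,18],"delta_rot":[-2.5,3,-8]},{"translation":[-5,8.2,18],"delta_rot":[-2.5,3,-8]},{"translation":[-5,8.2,18],"delta_rot":[-2.5,3,-8]}])

```text
time_s: 8.55
position: [0.4826, -0.0186, 0.2382]
ee_rot: [92.7, 44.3, 8.0]
contact_force: [0.4, 1.1, -0.6]
grip_width: -0.0
```

```bash
python3 -c "
from g import *
go(((.48,-.15,.27),30,5),((.48,-.18,.27),20,2),((.48,-.25,.25),0,0),((.48,-.3,.2),0,0),sg=-1)"
```

```text
t 8.55 p [ 0.4826 -0.0186  0.2382] q [-27.4366   6.1132 132.178   85.9319  24.566  -19.2567] F [ 0.4426  1.1181 -0.5863]
tool axes x [ 0.7086  0.0994 -0.6986] z [ 0.1062 -0.9938 -0.0336]
(0.48, -0.15, 0.27) 30 -> tr cm [-3.71  1.42 12.92] rot [ -0.3  -2.2 -15.6]
(0.48, -0.18, 0.27) 20 -> tr cm [-4.01  1.27 15.9 ] rot [  2.4  -3.9 -25.6]
(0.48, -0.25, 0.25) 0 -> tr cm [-3.31 -0.51 22.93] rot [  5.   -4.3 -45.5]
(0.48, -0.3, 0.2) 0 -> tr cm [-0.31 -4.33 28.06] rot [  5.   -4.3 -45.5]
```

Request:
drive_tool(commands=[{"translation":[-2,1,6],"delta_rot":[0,-1,-8]},{"translation":[-3.7,1.4,12],"delta_rot":[0,-2,-16]},{"translation":[-4,1.2,16],"delta_rot":[2,-4,-26]},{"translation":[-3.5,0,20],"delta_rot":[4,-4,-36]},{"translation":[-3.3,-0.5,23],"delta_rot":[5,-4.3,-45.5]},{"translation":[-3.3,-0.5,23],"delta_rot":[5,-4.3,-45.5]},{"translation":[-3.3,-0.5,23],"delta_rot":[5,-4.3,-45.5]},{"translation":[-3.3,-0.5,23],"delta_rot":[5,-4.3,-45.5]}], hand=9)

```text
time_s: 9.55
position: [0.4814, -0.2499, 0.2482]
ee_rot: [162.1, 89.9, 72.2]
contact_force: [-0.6, -0.1, -0.2]
grip_width: 0.0775
```

```bash
python3 -c "
from g import *
go(((.481,-.3200,.15),0,0),((.481,-.32,.037),0,0),sg=-1)"
```

```text
t 9.55 p [ 0.4814 -0.2499  0.2482] q [-33.816   19.6921  86.0249   0.1089  74.3131  56.0849] F [-0.6194 -0.0504 -0.247 ]
tool axes x [ 0.0006  0.0018 -1.    ] z [ 0.0012 -1.     -0.0018]
(0.481, -0.32, 0.15) 0 -> tr cm [ 9.81 -0.05  7.03] rot [ 0.1 -0.1 -0. ]
(0.481, -0.32, 0.037) 0 -> tr cm [21.11 -0.06  7.05] rot [ 0.1 -0.1 -0. ]
```

Request:
drive_tool(commands=[{"translation":[4,0,4],"delta_rot":[0,0,0]},{"translation":[8,0,7],"delta_rot":[0,0,0]},{"translation":[11,0,7],"delta_rot":[0,0,0]},{"translation":[11,0,7],"delta_rot":[0,0,0]}], hand=9)

```text
time_s: 10.05
position: [0.4784, -0.3183, 0.1374]
ee_rot: [-172.3, 89.7, 97.7]
contact_force: [0.1, -0.8, 0.9]
grip_width: 0.09
```

```bash
python3 -c "
from g import *
go(((.481,-.32,.037),0,0),sg=-1)
snap('scene','s4');snap('top','t4')"
```

```text
t 10.05 p [ 0.4784 -0.3183  0.1374] q [-39.6937  29.2202  89.3477   0.1968  61.6205  50.2115] F [ 0.1369 -0.8223  0.8847]
tool axes x [-0.0006  0.0044 -1.    ] z [ 0.     -1.     -0.0044]
(0.481, -0.32, 0.037) 0 -> tr cm [10.04  0.26  0.22] rot [ 0.  -0.3  0. ]
```

View pics/s4.png

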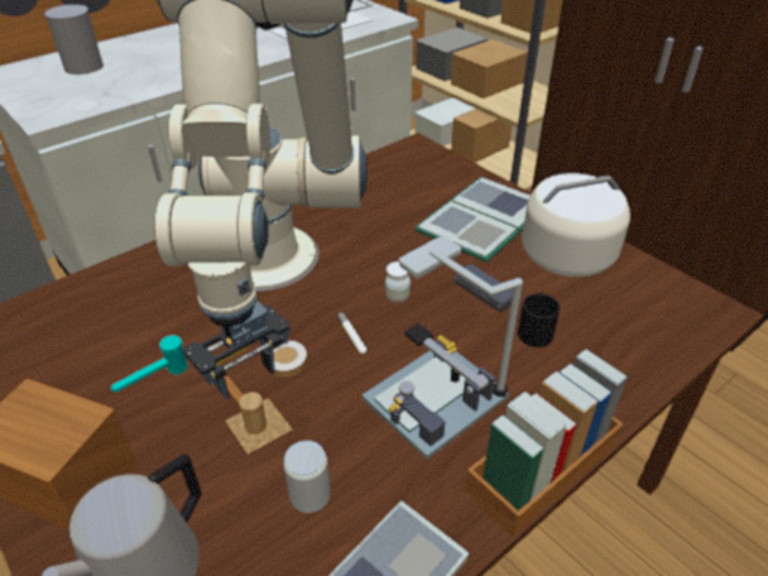

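The open fingers are centred above the mallet head. Descending.

Request:
drive_tool(commands=[{"translation":[3,0.2,0],"delta_rot":[0,0,0]},{"translation":[7,0.2,0],"delta_rot":[0,0,0]},{"translation":[10,0.2,0],"delta_rot":[0,0,0]},{"translation":[10,0.2,0],"delta_rot":[0,0,0]},{"translation":[10,0.2,0],"delta_rot":[0,0,0]}])

```text
time_s: 10.78
position: [0.483, -0.3199, 0.0411]
ee_rot: [85.0, 89.8, -5.0]
contact_force: [-0.1, 0.0, 0.2]
grip_width: 0.0899
```

Request:
drive_tool(commands=[{"translation":[0,0,0],"delta_rot":[0,0,0]},{"translation":[0,0,0],"delta_rot":[0,0,0]},{"translation":[0,0,0],"delta_rot":[0,0,0]},{"translation":[0,0,0],"delta_rot":[0,0,0]},{"translation":[0,0,0],"delta_rot":[0,0,0]},{"translation":[0,0,0],"delta_rot":[0,0,0]}], hand=2)

```text
time_s: 11.52
position: [0.482, -0.3195, 0.0391]
ee_rot: [141.6, 89.9, 51.6]
contact_force: [0.8, -0.9, 0.1]
grip_width: 0.0435
```

```bash
python3 -c "
from g import *
go(((.481,-.32,.037),0,0),sg=-1)"
```

```text
t 11.525 p [ 0.482  -0.3195  0.0391] q [-39.5024  37.2059  93.5392   0.1152  49.2565  50.415 ] F [ 0.7721 -0.9174  0.0602]
tool axes x [ 0.0009  0.0012 -1.    ] z [ 0.0001 -1.     -0.0012]
(0.481, -0.32, 0.037) 0 -> tr cm [ 0.2  -0.1   0.06] rot [ 0.  -0.1 -0.1]
```

Request:
drive_tool(commands=[{"translation":[-3,0,0],"delta_rot":[0,0,0]},{"translation":[-7,0,0],"delta_rot":[0,0,0]},{"translation":[-12,0,0],"delta_rot":[0,0,0]},{"translation":[-16,0,0],"delta_rot":[0,0,0]},{"translation":[-16,0,0],"delta_rot":[0,0,0]}])

```text
time_s: 12.15
position: [0.483, -0.3205, 0.2019]
ee_rot: [68.7, 89.7, -21.3]
contact_force: [0.0, 0.9, -2.1]
grip_width: 0.0432
```

```bash
python3 -c "
from g import *
go(((.663,-.0738,.19),0,0),((.663,-.0738,.16),0,0),sg=-1)
snap('scene','s5');snap('top','t5')"
```

```text
t 12.15 p [ 0.483  -0.3205  0.2019] q [-39.523   25.1714  84.8205   0.0996  69.7249  50.4383] F [ 0.0171  0.8521 -2.0812]
tool axes x [ 0.0049 -0.0019 -1.    ] z [ 0.0001 -1.      0.0019]
(0.663, -0.0738, 0.19) 0 -> tr cm [  1.23  18.   -24.67] rot [ 0.   0.1 -0.3]
(0.663, -0.0738, 0.16) 0 -> tr cm [  4.23  17.98 -24.67] rot [ 0.   0.1 -0.3]
```

View pics/s5.png

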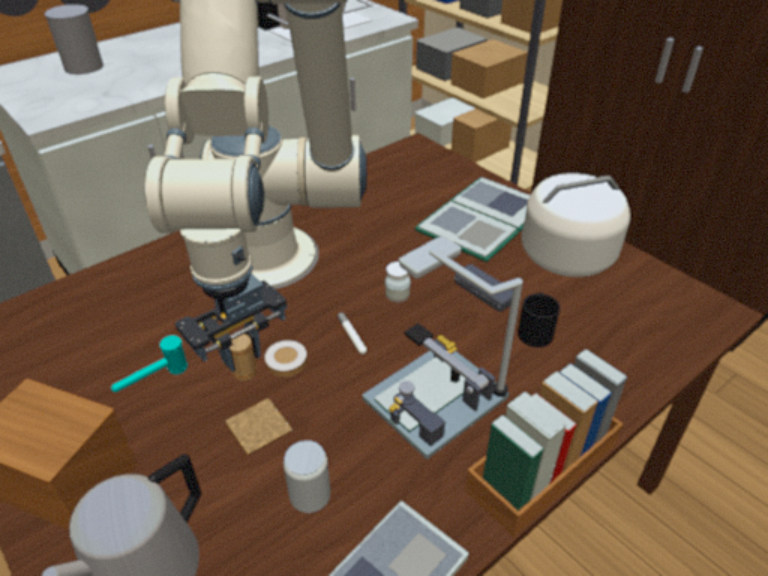

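The mallet is gripped upright, handle toward the robot, and the mat is clear at (258,425). Moving over the pin, x first to stay off the lamp.

Request:
drive_tool(commands=[{"translation":[0,5,-4],"delta_rot":[0,0,0]},{"translation":[0,10,-8],"delta_rot":[0,0,0]},{"translation":[0.5,15,-12],"delta_rot":[0,0,0]},{"translation":[0.5,18,-16],"delta_rot":[0,0,0]},{"translation":[0.5,18,-20],"delta_rot":[0,0,0]},{"translation":[0.5,18,-23],"delta_rot":[0,0,0]},{"translation":[1.2,18,-24.7],"delta_rot":[0,0,0]},{"translation":[1.2,18,-24.7],"delta_rot":[0,0,0]}])

```text
time_s: 13.25
position: [0.6609, -0.0717, 0.1856]
ee_rot: [-132.3, 89.8, 137.8]
contact_force: [-0.5, 0.4, -1.6]
grip_width: 0.0437
```

```bash
python3 -c "
from g import *
go(((.663,-.0738,.16),0,0),((.663,-.0738,.14),0,0),((.663,-.0738,.121),0,0),sg=-1)
snap('scene','s6');snap('top','t6')"
```

```text
t 13.25 p [ 0.6609 -0.0717  0.1856] q [-11.3799  33.0462  72.8311   0.0828  74.2562  78.5315] F [-0.4702  0.4354 -1.5708]
tool axes x [-0.002   0.0018 -1.    ] z [ 0.0012 -1.     -0.0018]
(0.663, -0.0738, 0.16) 0 -> tr cm [2.56 0.21 0.21] rot [ 0.1 -0.1  0.1]
(0.663, -0.0738, 0.14) 0 -> tr cm [4.56 0.21 0.22] rot [ 0.1 -0.1  0.1]
(0.663, -0.0738, 0.121) 0 -> tr cm [6.46 0.22 0.22] rot [ 0.1 -0.1  0.1]
```

View pics/s6.png

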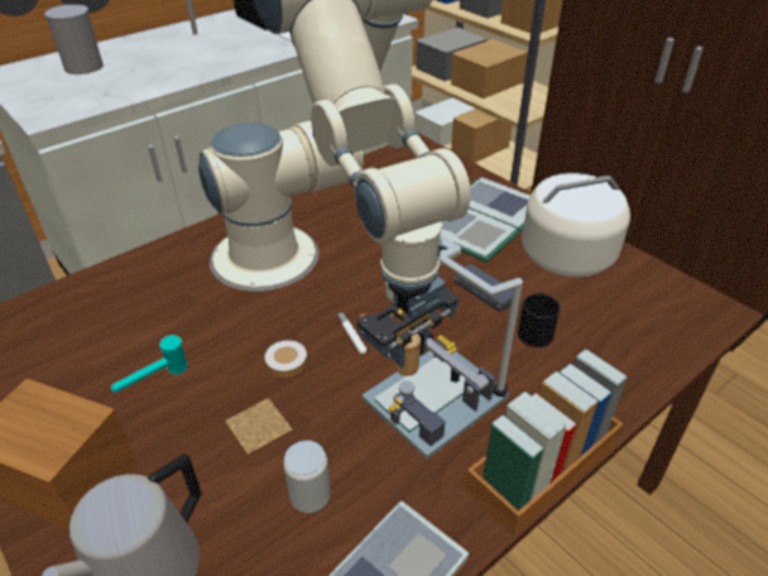

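View pics/t6.png

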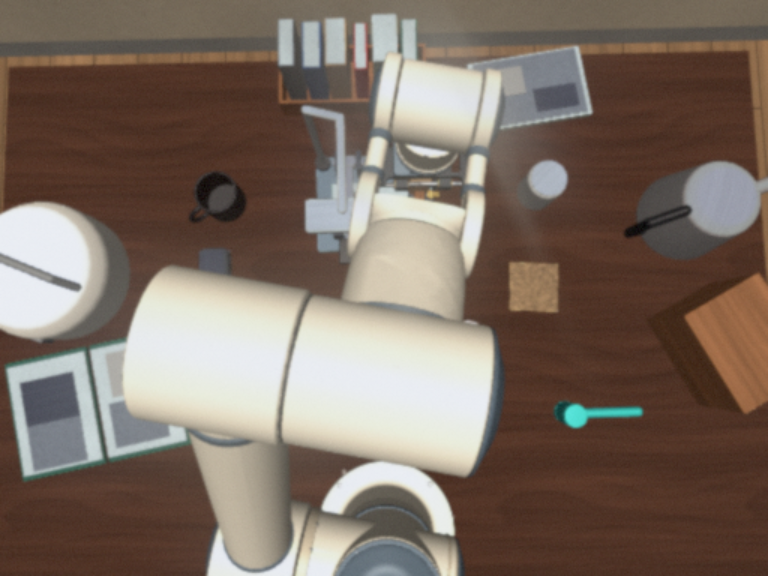

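Run:
```python
from g import *
from scipy.optimize import least_squares
D=[((28.28,77.09,74.63),np.hypot(.2317,.5805),.2139),((33.046,72.831,74.256),np.hypot(.6609,.0717),.1856),((37.206,93.539,49.2565),np.hypot(.482,.3195),.0391),((19.692,86.025,74.313),np.hypot(.4814,.2499),.2482),((26.084,133.356,-32.17),.5715,.1776),((43.195,138.879,-54.79),.5613,.0982),((29.686,149.562,-52.03),.469,.1758)]
def f(p):
    o=[]
    for (a,b,c),r_,z in D:
        a,b,c=np.radians([a,b,c]);s=a+b;t=s+c
        wr=p[0]+p[2]*np.sin(a)+p[3]*np.sin(s)+p[4]*np.cos(s);wz=p[1]+p[2]*np.cos(a)+p[3]*np.cos(s)-p[4]*np.sin(s)
        o+=[wr+p[5]*np.sin(t)-r_,wz+p[5]*np.cos(t)-z]
    return np.array(o)
s=least_squares(f,[0,.3,.4,.4,0,.3]);print(s.x,np.abs(s.fun).max())
```

```text
[0.0053 0.2572 0.594  0.383  0.1168 0.3523] 0.0007434408963044037
```

The kinematic fit puts the wrist about 0.35 m above the TCP, so it stays at least 0.08 m over the lamp. Descending on the pin.

Request:
drive_tool(commands=[{"translation":[2,0.2,0.2],"delta_rot":[0,0,0]},{"translation":[3.5,0.2,0.2],"delta_rot":[0,0,0]},{"translation":[3.5,0.2,0.2],"delta_rot":[0,0,0]}])

```text
time_s: 13.72
position: [0.663, -0.075, 0.1512]
ee_rot: [-137.8, 89.9, 132.2]
contact_force: [-0.6, -0.2, -1.4]
grip_width: 0.0437
```

Run:
```python
from g import *
go(((.663,-.0738,.139),0,0),((.663,-.0738,.121),0,0),sg=-1)
b=imaging.camera('scene');cv2.imwrite('pics/c7.png',cv2.resize(b[180:310,225:345,::-1],None,fx=5,fy=4.6,interpolation=cv2.INTER_CUBIC))
```

```text
t 13.725 p [ 0.663  -0.075   0.1512] q [-11.6227  35.1156  74.6477   0.0841  70.345   78.3895] F [-0.5647 -0.2268 -1.4253]
tool axes x [-0.0016  0.0017 -1.    ] z [-0.0007 -1.     -0.0017]
(0.663, -0.0738, 0.139) 0 -> tr cm [ 1.22  0.   -0.12] rot [-0.  -0.1  0.1]
(0.663, -0.0738, 0.121) 0 -> tr cm [ 3.02  0.   -0.12] rot [-0.  -0.1  0.1]
```

View pics/c7.png

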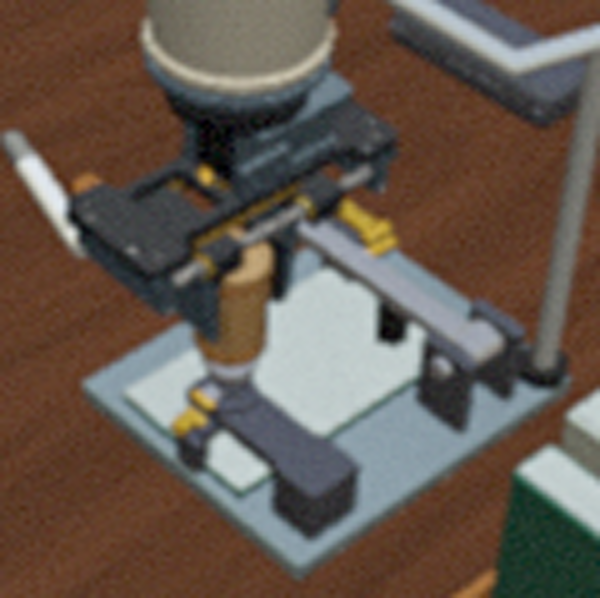

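The mallet's face is right above the pin head. Pressing.

Request:
drive_tool(commands=[{"translation":[1,0,0],"delta_rot":[0,0,0]},{"translation":[1.6,0,0],"delta_rot":[0,0,0]},{"translation":[2.1,0,0],"delta_rot":[0,0,0]},{"translation":[2.5,0,0],"delta_rot":[0,0,0]}])

```text
time_s: 14.28
position: [0.6639, -0.0744, 0.1276]
ee_rot: [140.4, 89.9, 50.4]
contact_force: [-0.7, -0.4, 1.1]
grip_width: 0.0432
```

Request:
drive_tool(commands=[{"translation":[0.2,0,0],"delta_rot":[0,0,0]},{"translation":[0.3,0,0],"delta_rot":[0,0,0]}])

```text
time_s: 14.52
position: [0.6638, -0.0744, 0.1243]
ee_rot: [152.2, 89.9, 62.2]
contact_force: [0.0, 0.2, -1.9]
grip_width: 0.0438
```

Run:
```python
from g import *
go(((.663,-.0738,.121),0,0),sg=-1)
```

```text
t 14.525 p [ 0.6638 -0.0744  0.1243] q [-11.5609  36.7146  76.1554   0.09    67.1059  78.3968] F [ 0.0175  0.2068 -1.8973]
tool axes x [ 0.0007  0.0013 -1.    ] z [ 0.0001 -1.     -0.0013]
(0.663, -0.0738, 0.121) 0 -> tr cm [ 0.33 -0.08 -0.06] rot [ 0.  -0.1 -0. ]
```

Request:
drive_tool(commands=[{"translation":[0.2,0,0],"delta_rot":[0,0,0]},{"translation":[0.3,0,0],"delta_rot":[0,0,0]}])

```text
time_s: 14.78
position: [0.6643, -0.0745, 0.1228]
ee_rot: [116.7, 89.9, 26.7]
contact_force: [-7.0, 0.2, 23.3]
grip_width: 0.0435
```

Request:
drive_tool(commands=[{"translation":[-1,0,0],"delta_rot":[0,0,0]},{"translation":[-4,0,0],"delta_rot":[0,0,0]},{"translation":[-7,0,0],"delta_rot":[0,0,0]},{"translation":[-7,0,0],"delta_rot":[0,0,0]},{"translation":[-7,0,6],"delta_rot":[0,0,0]},{"translation":[-7,0,11],"delta_rot":[0,0,0]},{"translation":[-7,-2,14],"delta_rot":[0,0,0]},{"translation":[-7,-4,14],"delta_rot":[0,0,0]}])

```text
time_s: 15.78
position: [0.6227, -0.2168, 0.1899]
ee_rot: [-163.6, 89.9, 106.2]
contact_force: [0.4, 0.7, -1.1]
grip_width: 0.0436
```

Run:
```python
from g import *
go(((.481,-.315,.17),0,0),sg=-1)
b=imaging.camera('scene');cv2.imwrite('pics/c8.png',cv2.resize(b[180:310,225:345,::-1],None,fx=5,fy=4.6,interpolation=cv2.INTER_CUBIC))
a=imaging.camera('top');cv2.imwrite('pics/t8.png',cv2.resize(a[:,:,::-1],None,fx=1.5,fy=1.5))
for c in('scene','top'):
  for l in('pin_top','mat'):print(c,l,[(np.round(q['at'],1),round(q['score'],2)) for q in nets.spot_point(c,l)[:2]])
for z in(.09,.106):print(z,proj('scene',(.6633,-.0738,z)))
```

```text
t 15.775 p [ 0.6227 -0.2168  0.1899] q [-24.417   32.3457  73.4829   0.0689  74.2283  65.6967] F [ 0.3865  0.7394 -1.0733]
tool axes x [-0.0004  0.0015 -1.    ] z [-0.0023 -1.     -0.0015]
(0.481, -0.315, 0.17) 0 -> tr cm [  1.98 -14.15   9.86] rot [-0.1 -0.1  0. ]
scene pin_top [(array([271.4, 261.7]), 0.64)]
scene mat [(array([175.4, 282.5]), 0.8)]
top pin_top [(array([249.4, 134.7]), 0.54), (array([276. , 128.7]), 0.47)]
top mat []
0.09 [270.3589 260.0093]
0.106 [270.4583 256.4243]
```

View pics/c8.png

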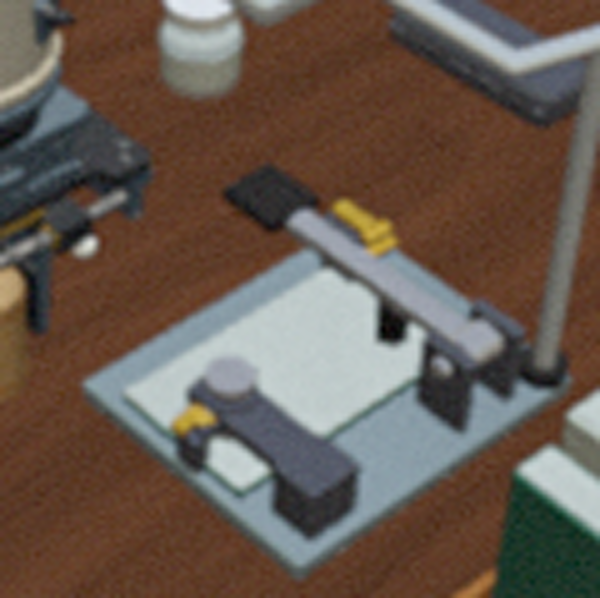

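The pin is down, its head now close on the guide arm, and the lever is still level. Taking the mallet back.

Request:
drive_tool(commands=[{"translation":[0,-5,3],"delta_rot":[0,0,0]},{"translation":[0,-10,7],"delta_rot":[0,0,0]},{"translation":[0,-14,9.8],"delta_rot":[0,0,0]},{"translation":[2,-14,9.8],"delta_rot":[0,0,0]},{"translation":[5,-14,9.8],"delta_rot":[0,0,0]},{"translation":[8,-14,9.8],"delta_rot":[0,0,0]},{"translation":[8,-14,9.8],"delta_rot":[0,0,0]}])

```text
time_s: 16.95
position: [0.4834, -0.3115, 0.1093]
ee_rot: [-151.5, 89.8, 118.5]
contact_force: [0.8, 0.1, -0.8]
grip_width: 0.0436
```

Run:
```python
from g import *
go(((.482,-.3145,.06),0,0),((.482,-.3145,.039),0,0),sg=-1)
b=imaging.camera('scene');cv2.imwrite('pics/c9.png',cv2.resize(b[200:310,110:220,::-1],None,fx=5,fy=5,interpolation=cv2.INTER_CUBIC))
```

```text
t 16.95 p [ 0.4834 -0.3115  0.1093] q [-38.7997  31.3458  90.7862   0.1065  58.0845  51.1022] F [ 0.7597  0.067  -0.7934]
tool axes x [-0.002   0.0036 -1.    ] z [ 0.0007 -1.     -0.0036]
(0.482, -0.3145, 0.06) 0 -> tr cm [ 4.93 -0.13  0.32] rot [ 0.  -0.2  0.1]
(0.482, -0.3145, 0.039) 0 -> tr cm [ 7.03 -0.13  0.33] rot [ 0.  -0.2  0.1]
```

View pics/c9.png

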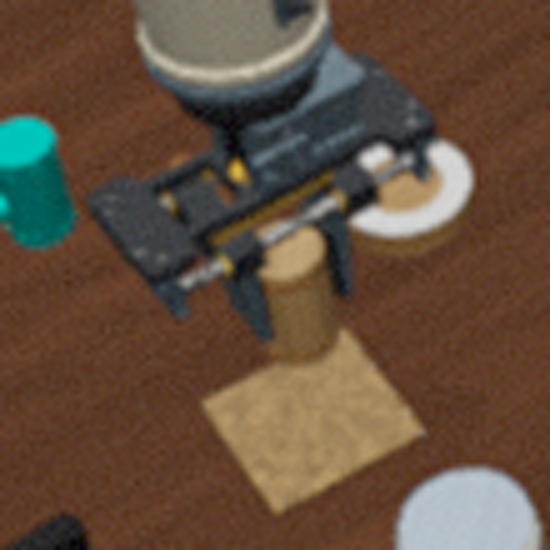

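Request:
drive_tool(commands=[{"translation":[3,0,0.2],"delta_rot":[0,0,0]},{"translation":[5.5,-0.1,0.3],"delta_rot":[0,0,0]},{"translation":[6.5,-0.1,0.3],"delta_rot":[0,0,0]},{"translation":[6.5,-0.1,0.3],"delta_rot":[0,0,0]}])

```text
time_s: 17.5
position: [0.4834, -0.3155, 0.0467]
ee_rot: [128.9, 89.9, 38.9]
contact_force: [-0.1, 0.7, -1.0]
grip_width: 0.0435
```

Run:
```python
from g import *
go(((.482,-.3145,.039),0,0),sg=-1)
```

```text
t 17.5 p [ 0.4834 -0.3155  0.0467] q [-39.1136  36.4873  93.4335   0.119   50.0599  50.7934] F [-0.0602  0.6564 -0.9982]
tool axes x [ 0.0013  0.001  -1.    ] z [ 0.0003 -1.     -0.001 ]
(0.482, -0.3145, 0.039) 0 -> tr cm [ 0.77 -0.14 -0.1 ] rot [ 0.  -0.1 -0.1]
```

Request:
drive_tool(commands=[{"translation":[0.3,-0.1,0],"delta_rot":[0,0,0]},{"translation":[0.5,-0.1,0],"delta_rot":[0,0,0]},{"translation":[0.5,-0.1,0],"delta_rot":[0,0,0]}])

```text
time_s: 17.88
position: [0.4821, -0.3154, 0.0413]
ee_rot: [133.0, 89.9, 43.0]
contact_force: [-0.2, -0.2, -1.8]
grip_width: 0.0436
```

Request:
drive_tool(commands=[{"translation":[0.1,0,0],"delta_rot":[0,0,0]},{"translation":[0.2,0,0],"delta_rot":[0,0,0]},{"translation":[0.2,0,0],"delta_rot":[0,0,0]}])

```text
time_s: 18.25
position: [0.482, -0.3154, 0.039]
ee_rot: [144.4, 89.9, 54.4]
contact_force: [0.7, -0.3, -1.2]
grip_width: 0.0433
```

Request:
drive_tool(commands=[{"translation":[0.1,0,0],"delta_rot":[0,0,0]},{"translation":[0.1,0,0],"delta_rot":[0,0,0]}])

```text
time_s: 18.5
position: [0.4821, -0.3154, 0.039]
ee_rot: [122.4, 89.9, 32.4]
contact_force: [-3.4, 2.5, 17.2]
grip_width: 0.0438
```

Request:
drive_tool(commands=[{"translation":[-0.1,0,0],"delta_rot":[0,0,0]},{"translation":[-0.1,0,0],"delta_rot":[0,0,0]}])

```text
time_s: 18.75
position: [0.482, -0.3154, 0.039]
ee_rot: [144.8, 89.9, 54.8]
contact_force: [0.3, 0.1, 1.8]
grip_width: 0.0436
```

Request:
drive_tool(commands=[{"translation":[0,0,0],"delta_rot":[0,0,0]},{"translation":[0,0,0],"delta_rot":[0,0,0]},{"translation":[0,0,0],"delta_rot":[0,0,0]},{"translation":[0,0,0],"delta_rot":[0,0,0]},{"translation":[0,0,0],"delta_rot":[0,0,0]},{"translation":[0,0,0],"delta_rot":[0,0,0]}], hand=9)

```text
time_s: 19.5
position: [0.482, -0.3154, 0.0391]
ee_rot: [145.7, 89.9, 55.7]
contact_force: [0.3, -0.3, -0.5]
grip_width: 0.0901
```

Request:
drive_tool(commands=[{"translation":[-2,0,0],"delta_rot":[0,0,0]},{"translation":[-6,0,0],"delta_rot":[0,0,0]},{"translation":[-11,0,0],"delta_rot":[0,0,0]},{"translation":[-16,0,0],"delta_rot":[0,0,0]},{"translation":[-18,-6,0],"delta_rot":[0,0,0]},{"translation":[-18,-10,0],"delta_rot":[0,0,0]},{"translation":[-18,-10,0],"delta_rot":[0,0,0]}])

```text
time_s: 20.38
position: [0.3796, -0.3153, 0.2195]
ee_rot: [157.0, 89.9, 66.9]
contact_force: [0.3, 0.7, -0.1]
grip_width: 0.0899
```

Run:
```python
from g import *
snap('scene','s10')
b=imaging.camera('top');cv2.imwrite('pics/t10.png',cv2.resize(b[:,:,::-1],None,fx=1.5,fy=1.5,interpolation=cv2.INTER_CUBIC))
print(status.observe()['time_s'])
```

```text
20.475
```

View pics/s10.png

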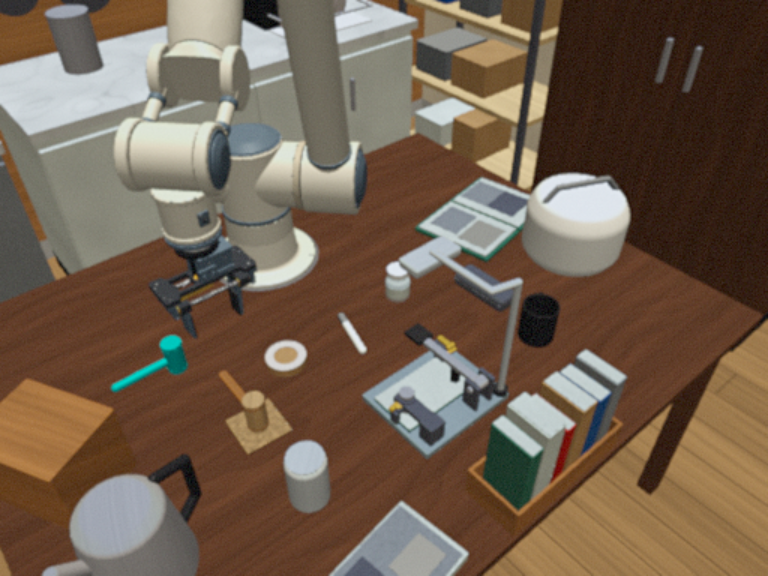

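View pics/t10.png

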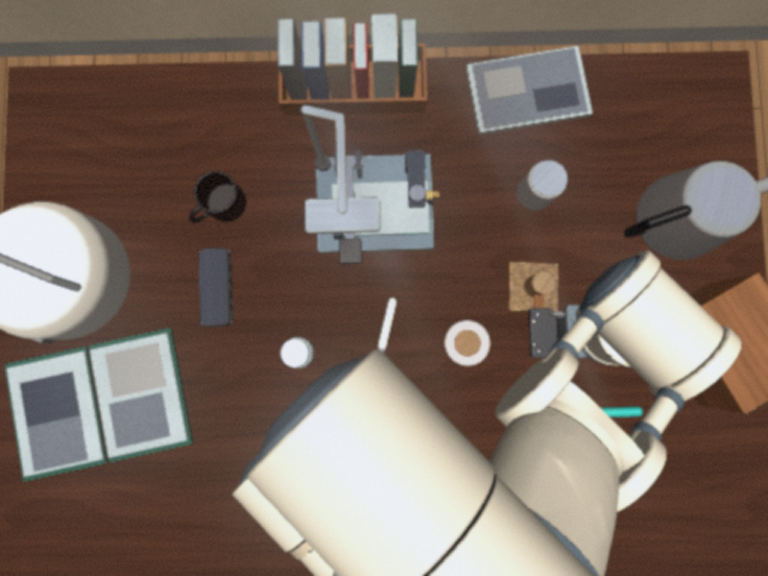

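The mallet stands upright near the middle of the mat (scene (256,410), top (540,283)). The lever and pin are both down, and the bystanders are where they were. Handing in.

```bash
python3 -c "
from plant import r
print(r.finish_job())"
```

```text
the job is handed in; nothing more can be done
None
```

The album cover is finished and the job is handed in, at about 20 s of the 70 s allowed. No verdict was reported.

- **Lever:** I pushed it down with the shut fingers, the hand leaning back about 53° to stay under the lamp. That is more than the suggested 30 to 45°, because joint 5 ran close to its lower limit there (6.83° against 6.76°). The lever stayed level after I let go and still does in the last pictures.
- **Pin:** I drove it down with the wooden mallet, held by its head. It stayed down; in the pictures its head sits close on the guide arm. One of the two pin detections in the top view was clearly wrong, so I went by the picture and the force reading.
- **Mallet:** It is back upright on its striking face, within a few millimetres of the mat's middle by my measurement, with its handle towards the robot.
- **Other checks:** The largest force reading was about 24 N. No force reading or picture shows a touch on the lamp. The bystanders visible in the last pictures look unmoved, and the gripper is open and clear of everything.

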